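# Set the lap stop, tuck the flashing under the cover sheet and hold it flat

## Task

Make the lap ready for riveting: on the lap jig, turn the knob until the stop's pointer lines up with the line of the index clip, and let go of the knob. Then take the flashing by its upstand, lay its flat leg on the deck and slide its front edge under the cover sheet, without lifting the sheet, until it butts square against the stop with its ends in line with the sheet's ends. Finish while still holding it there, pressed down flat on the deck, the pointer still on the line and the other things on the bench left alone.

Things in the scene. Friction and masses are not known exactly. Their poses are not given: they have to be found in the camera images.
- lap_jig: fixed riveting jig: plywood board x -115..+85, y -165..+85 mm, with a dark steel deck plate (x -111..+57, y -78..+78, top 22 mm above the bench). Origin on the bench, mid width of the deck; x = feed direction of the flashing (away from the robot), y left. Dark clamp bar (38 mm high) at x +51..+81; scale, pointer and knob on its right side (housing 50 mm high, the rest under 45 mm)
- sheet_lip (a point): middle of the front edge of the thin steel cover sheet (2 mm thick, 140 mm wide along y, 55 mm from its clamp bar to this edge), at x -4, y 0 in the jig frame. The sheet lies flat 6 mm above the deck, its last 8 mm turned up so that its mouth is about 8 mm high
- cover_sheet (a joint): lift of the cover sheet about its clamped rear edge, rad: 0 = lying down, grows as the front edge lifts (0.02 is about 1 mm at the lip). It is springy and lifts at about 1 N
- stop_face (a point): middle of the front face of the lap stop, an aluminium bar 120 mm long and 5 mm high that lies on the deck under the sheet, its face square to the jig's x axis. It slides along the jig's x with the pointer and holds its place against pushes up to about 20 N
- pointer_tip (a point): tip of the thin dark pointer carried by the stop, on the jig's right side, beside the scale; 15 mm in front of the stop face along the jig's x
- index_line (a point): tip of the line on the small brass index clip clamped on the scale, 10 to 26 mm beyond where the pointer starts; it does not move. The pointer is set when both have the same x in the jig frame (they stay 2 mm apart in y)
- knob (a joint): turn of the black fluted knob, rad; grows clockwise seen from above, and 1 rad clockwise moves the stop and pointer 12 mm along the jig's +x (away from the robot). Range -0.17..2.83, starts at 0, friction about 0.3 N m, stays where it is left
- knob_grip (a point): on the knob's vertical axis at the height to grip, 78 mm above the bench; the knob is round, 33 mm across (36 over the flutes), from 55 to 87 mm above the bench, and its housing's top is at 50 mm
- flashing: the flashing, a bare aluminium L-profile, about 0.17 kg: flat leg 100 mm (x) by 140 mm (y), 3 mm thick, and along its rear edge a folded upstand 10 mm thick (x -50..-40 mm) and 34 mm tall over the whole 140 mm. Origin at the centre of the leg's underside; x points from the upstand to the front edge; lies leg down on the bench, upstand towards the robot, left or right of the jig
- nose (a point): middle of the flashing's front edge, at x +50 mm, half way up the 3 mm leg
- upstand (a point): middle of the top of the upstand, at x -45, z +34 mm of the flashing
- deck: the jig's dark steel deck plate on which the flashing must lie, 4 mm thick; its top is 22 mm above the bench, origin at its underside
- drill_tray: loose black tray of bits, 110 x 108 x 43 mm, lies on the other side of the jig from the flashing; leave it alone
- tape_measure: loose tape measure, 38 x 80 x 62 mm, at the right; leave it alone
- screwdriver_y: loose small screwdriver, 106 mm long, 21 mm thick, at the bench's front edge; leave it alone

How it is judged:
By the outcome, as a careful person would: the job done as asked, in the order asked, and still so for the second after the job is handed in, while the arm keeps its last pose, push and grip.
It also fails if it takes over 61 s, if anything falls off the work surface, if the arm or the gripper's body presses on something with over 40 N, if the wrist force passes 120 N, or if a joint passes its speed limit or range.

## Robot

A 6-joint arm with a two-finger parallel gripper is mounted at the origin on a cart in front of the work surface, level with it; the furniture and walls round the work are solid. World frame = base frame: x ahead of the robot, y to its left, z up, the work surface at z = 0. Lengths are in m, angles in rad, forces in N, time in s.
With the tool pointing down it reaches from about 0.25 to 0.725 m from the base axis. Payload 4 kg.
Tool frame: the origin (TCP) lies midway between the tips of the shut fingers; the grasp point (between the pads) lies 19 mm behind it; z points along the fingers, y is the line along which they close (so a half turn about z gives the same grasp; the last joint's range is limited). The gripper opens to 85 mm and grips with 20 to 120 N. Pads are 22 mm wide; open, the fingers measure 114 mm over their backs; the gripper's body (76 mm by 85 mm) begins 54 mm behind the grasp point. The pads swing forward as they close: fully open they stand 13 mm farther back than shut.
Start: joints at [1.191, 0.241, 0.005, 1.335, 0, 1.571], TCP at [0.185, 0.464, 0.231] pointing down, gripper open.
Joint ranges: [-2.72, 2.72], [-1.05, 1.87], [-1.09, 1.28], [-1.99, 2.15], [-1.42, 1.44], [-3.14, 3.14]. Speed limits (rad/s): [2.79, 2.79, 3.14, 3.14, 3.14, 3.14].

## Interface

Orientations are given as a unit quaternion [x, y, z, w].
In Python, from workcell import get_obs, camera, job_done, silhouettes gives the robot as it stands. The module is installed in compiled form; this text tells all that it offers.
- The arm moves only by the tool drive_tool, never from a script. Its argument "increments" is a list of rows, each a list of 3 entries, a list of its own where there are three numbers: the shift along the world's x, y, z in mm, then the turn, a rotation vector about the world's x, y, z in degrees, then the opening, from 0 (shut) to 1 (fully open). A call has 1 to 8 rows; each row shifts and turns the commanded pose from where the row before left it; what a row does not reach is not made up. A row lasts 1/12 s, in which the tool goes at most 41.7 mm and 7.16 degrees, less where a joint would pass 70% of its speed; a pose out of reach is approached as far as the arm can. A call is refused whole if a number of a shift passes 41.7 or a number of a turn 7.16, either way. A call with a gripper value outside its range is refused whole. The fingers move at their own pace and stop on an object; the grip force is fixed at half the most. Time passes only in rows, so rows that do not move let the fingers close. It gives the time, the measured TCP pose, the force, the opening and the grip force at its end, in the units of the state.
- get_obs(): the state, without advancing time (a new reading comes with each control period).
- camera(name): name is "scene" or "top"; returns a dict with "image" (480x640x3 uint8, red, green, blue), "K" (3x3 intrinsics, pixels), "k1" (the pictures are not rectified: a ray, as slopes to the right and down, at radius r is drawn at 1 + k1 r^2 times it, then the intrinsics apply), "view" (4x4, takes a point from world to camera coordinates). Camera axes: x right, y down, z forward; pixel columns grow to the right and rows downward; lengths in m; the calibration is good to about 2 mm. A picture is of the moment at which its call begins. There is no depth.
- job_done(): hands the job in; it is judged then, once.
Trained networks look in a picture, given as the dict that the camera call returned (one of the last four; its "shot" number tells which), for a name from the list of things; names that differ only in an ending like _2 or _b are one class to them, and where a whole thing is asked for, a point or a joint stands for the part that bears it (a point fixed in the world has none). Each returns a list of dicts, best first, with "conf" (0 to 1); they miss things now and then, are a little off and sometimes report something else, mostly with a low value. They report only what shows in the picture. A call takes as long as a camera call.
- silhouettes(query, picture): "region" (480x640 bool, what is visible of it) and "bbox" ([left, top, right, bottom] in pixels, round what is visible of it).
The state is a dict: "clock": time; "joint_pos": joint angles; "joint_vel": joint speeds; "tau": joint torques, N m; "eef_pos": TCP position; "tool_rot": TCP orientation; "ft_force": force on the tool from outside, world axes, zero at the start; "ft_torque": the same for the moment, N m; "grip_width": finger opening in m; "grasp_force": force on a finger pad.
Only numpy, scipy, OpenCV 4.12 (cv2) and the standard library are available. Lean on these libraries where they do the work, as an engineer would, in place of code of your own. Each camera call takes 0.05 s, during which the arm holds its last target. There are 200 camera calls.

## Working session

There is one attempt and no reset: what is moved stays moved. The work goes in short steps, Python scripts to look and compute and a tool call to move; the robot and the scene stay as the last step left them, time stands still between calls to the robot, and variables do not carry over. Pictures are saved under pics/ and viewed, at most 11 in all, crops included, and the job is handed in when it is done.

Besides the shell and the picture viewer there is one more tool, called after "Request:" as name(argument=value, ...) on one line, values as JSON. drive_tool: Moves the arm, as the interface text tells. Its arguments: {"type":"object","properties":{"increments":{"type":"array"}},"required":["increments"]}

```bash
mkdir -p pics; cat > h.py <<'E'
import numpy as np, cv2
from workcell import *
def ray(c,u,v):
    K=c["K"];d=np.array([(u-K[0,2])/K[0,0],(v-K[1,2])/K[1,1]]);k=c["k1"]
    s=d.copy()
    for _ in range(20): s=d/(1+k*(s@s))
    R=np.array(c["view"])[:3,:3];t=np.array(c["view"])[:3,3]
    return -R.T@t, R.T@np.array([s[0],s[1],1])
def at(c,u,v,z):
    o,d=ray(c,u,v); return o+d*(z-o[2])/d[2]
def proj(c,p):
    q=np.array(c["view"])[:3,:3]@np.array(p)+np.array(c["view"])[:3,3]
    s=q[:2]/q[2]; s=s*(1+c["k1"]*(s@s)); K=c["K"]
    return np.array([K[0,0]*s[0]+K[0,2],K[1,1]*s[1]+K[1,2]])
def save(c,n,box=None,f=1):
    im=c["image"][:,:,::-1]
    if box: im=im[box[1]:box[3],box[0]:box[2]]
    cv2.imwrite("pics/"+n,cv2.resize(im,None,fx=f,fy=f,interpolation=cv2.INTER_CUBIC))
E
python3 - <<'E'
from h import *
o=get_obs(); print({k:np.round(o[k],3) for k in("clock","eef_pos","tool_rot","ft_force","grip_width")})
for n in("top","scene"):
    c=camera(n); save(c,n+"1.png"); print(n,c["K"][0,0],c["k1"],np.round(ray(c,320,240),3).tolist())
    for q in("lap_jig","deck","flashing","knob","pointer_tip","index_line","cover_sheet","drill_tray"):
        for r in silhouettes(q,c)[:2]:
            ys,xs=np.nonzero(r["region"]); print(q,round(r["conf"],2),np.round(r["bbox"]).tolist(),len(xs), round(xs.mean()),round(ys.mean()))
E
```

```text
{'clock': np.float64(0.0), 'eef_pos': array([0.185, 0.464, 0.23 ]), 'tool_rot': array([ 0.189,  0.982, -0.001, -0.   ]), 'ft_force': array([ 0.312, -0.293, -0.202]), 'grip_width': np.float64(0.085)}
top 577.5709924220282 -0.14201447888198415 [[-0.087, -0.216, 1.564], [0.349, 0.056, -0.936]]
lap_jig 0.59 [242.0, 180.0, 340.0, 262.0] 5582 294 222
lap_jig 0.55 [304.0, 212.0, 328.0, 225.0] 123 318 218
deck 0.81 [248.0, 197.0, 310.0, 254.0] 1938 277 230
flashing 0.95 [151.0, 208.0, 210.0, 244.0] 1546 181 226
knob 0.65 [318.0, 191.0, 335.0, 208.0] 143 329 198
cover_sheet 0.96 [259.0, 192.0, 308.0, 217.0] 788 284 205
drill_tray 0.64 [358.0, 235.0, 410.0, 280.0] 1619 384 256
scene 502.1999320559082 -0.10279844260938722 [[-0.062, -0.852, 1.149], [0.403, 0.532, -0.745]]
lap_jig 0.96 [268.0, 202.0, 367.0, 286.0] 4571 316 244
deck 0.76 [270.0, 217.0, 339.0, 262.0] 1511 298 239
deck 0.72 [302.0, 210.0, 336.0, 243.0] 584 319 227
flashing 0.81 [220.0, 180.0, 258.0, 212.0] 822 239 196
flashing 0.69 [347.0, 230.0, 357.0, 247.0] 152 352 238
knob 0.45 [346.0, 229.0, 359.0, 246.0] 168 352 238
pointer_tip 0.4 [326.0, 244.0, 346.0, 256.0] 82 336 250
index_line 0.61 [341.0, 258.0, 347.0, 265.0] 36 344 260
cover_sheet 0.74 [300.0, 209.0, 337.0, 244.0] 632 319 226
cover_sheet 0.5 [331.0, 286.0, 387.0, 341.0] 1901 358 313
```

```bash
python3 - <<'E'
import cv2,numpy as np
a=cv2.imread("pics/top1.png")[170:290,140:420]; b=cv2.imread("pics/scene1.png")[170:350,210:400]
cv2.imwrite("pics/a.png",cv2.resize(a,None,fx=2.85,fy=2.85,interpolation=2))
cv2.imwrite("pics/b.png",cv2.resize(b,None,fx=3.3,fy=3.3,interpolation=2))
E
```

```text
(no output)
```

View pics/a.png

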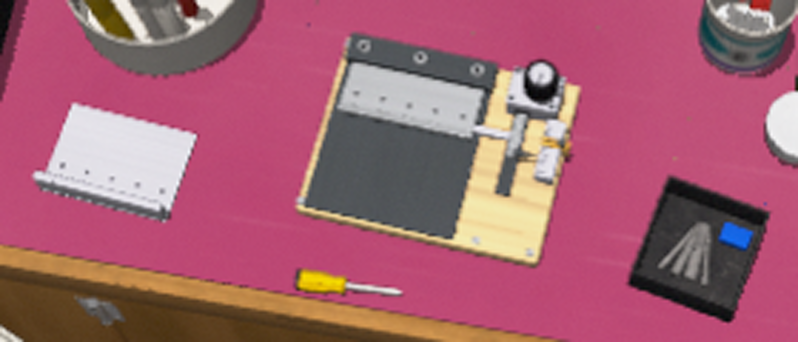

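View pics/b.png

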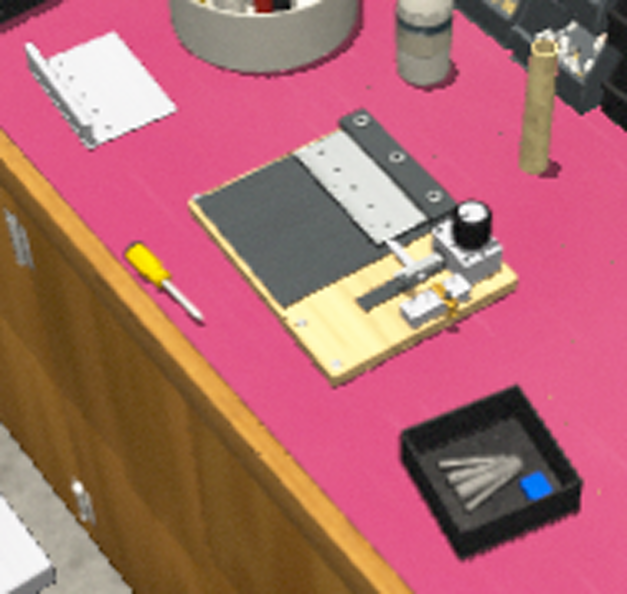

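```bash
python3 - <<'E'
import cv2,numpy as np
a=cv2.imread("pics/top1.png")[180:265,238:348]; b=cv2.imread("pics/scene1.png")[200:288,264:372]
c=cv2.imread("pics/top1.png")[200:250,145:215]; d=cv2.imread("pics/scene1.png")[175:217,215:262]
cv2.imwrite("pics/a7.png",cv2.resize(a,None,fx=7,fy=7,interpolation=2))
cv2.imwrite("pics/b7.png",cv2.resize(b,None,fx=6.8,fy=6.8,interpolation=2))
e=np.zeros((500,800,3),np.uint8)
c=cv2.resize(c,None,fx=6,fy=6,interpolation=2);d=cv2.resize(d,None,fx=8,fy=8,interpolation=2)
e[:300,:420]=c;e[:336,420:796]=d
cv2.imwrite("pics/cd.png",e[:340])
E
```

```text
(no output)
```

View pics/a7.png

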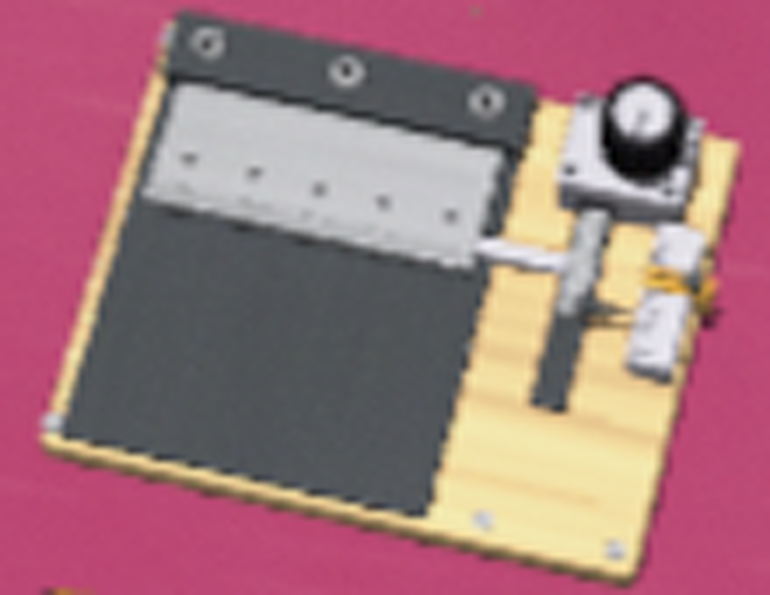

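View pics/b7.png

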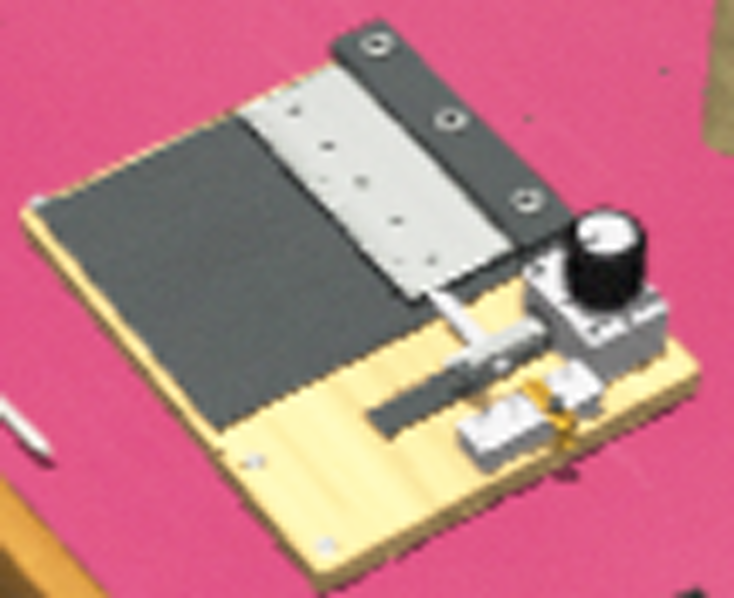

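View pics/cd.png

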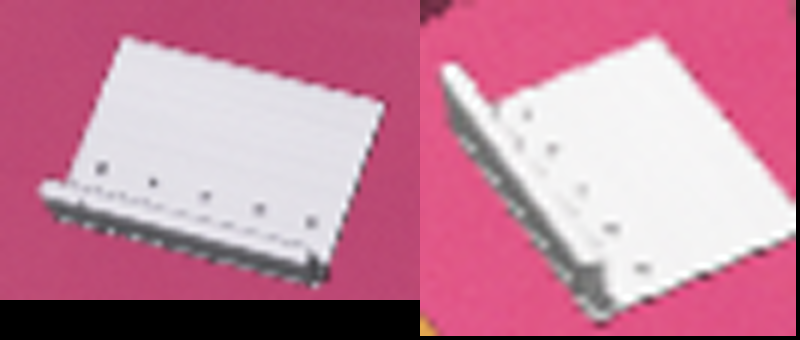

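```bash
cat > fit.py <<'E'
from h import *
from scipy.optimize import least_squares
T=camera("top");S=camera("scene")
def pt(p): return lambda q:(q[0]/7+238-.4,q[1]/7+180-.4)
ta=lambda x,y:(x/7+238-.43,y/7+180-.43); sa=lambda x,y:(x/6.8+264-.43,y/6.8+200-.43)
tf=lambda x,y:(x/6+145-.42,y/6+200-.42); sf=lambda x,y:((x-420)/8+215-.44,y/8+175-.44)
J=[(T,(-111,78,22),ta(62,435)),(T,(-111,-78,22),ta(430,515)),(T,(-4,70,32),ta(145,195)),(T,(-4,-70,32),ta(472,267)),
(T,(-115,-165,18),ta(632,572)),(T,(85,-165,18),ta(740,143)),
(S,(-111,78,22),sa(38,205)),(S,(-111,-78,22),sa(218,430)),(S,(-4,70,32),sa(240,118)),(S,(-4,-70,32),sa(412,298)),
(S,(-115,-165,18),sa(318,573)),(S,(85,-165,18),sa(700,365))]
F=[(T,(50,70,3),tf(123,38)),(T,(50,-70,3),tf(385,103)),(T,(-50,70,34),tf(40,190)),(T,(-50,-70,34),tf(306,258)),(T,(-50,-70,0),tf(316,286)),
(S,(50,70,3),sf(655,38)),(S,(50,-70,3),sf(797,233)),(S,(-50,70,34),sf(443,68)),(S,(-50,-70,34),sf(578,270)),(S,(-50,-70,0),sf(600,322))]
def W(p,l):
    c,s=np.cos(p[2]),np.sin(p[2]); l=np.array(l)/1000
    return np.array([p[0]+c*l[0]-s*l[1],p[1]+s*l[0]+c*l[1],l[2]])
def fit(D,x0):
    f=lambda p:np.concatenate([proj(c,W(p,l))-uv for c,l,uv in D])
    r=least_squares(f,x0,loss="soft_l1"); return r.x,f(r.x).reshape(-1,2)
E
python3 - <<'E'
from fit import *
for nm,D,x0 in(("jig",J,(.4,-.1,0)),("fl",F,(.4,.3,0))):
    for cams in((T,S),(T,),(S,)):
        p,r=fit([d for d in D if any(d[0] is c for c in cams)],x0); print(nm,len(cams),np.round(p,4)); 
        if len(cams)==2:P=p;print(np.round(r,1).tolist())
    if nm=="jig":
        np.save("jig.npy",P)
        for u,z in((ta(648,108),.087),): print("knob T",np.round(at(T,*u,z),4))
        print("knob S",np.round(at(S,*sa(608,230),.087),4))
    else: np.save("fl.npy",P)
E
```

```text
jig 2 [ 0.5535 -0.0015 -0.0613]
[[-0.4, -0.3], [-0.1, 0.3], [0.1, -0.2], [0.2, -0.2], [0.7, 0.7], [0.6, -0.7], [-1.0, 0.5], [-0.5, -0.2], [-0.1, -1.5], [-0.1, -0.3], [0.1, 0.1], [0.5, 0.1]]
jig 1 [ 0.5532 -0.0009 -0.0586]
jig 1 [ 0.554  -0.0023 -0.0649]
knob T [ 0.6027 -0.1332  0.087 ]
knob S [ 0.6039 -0.1313  0.087 ]
fl 2 [ 0.4683  0.2863 -0.0919]
[[0.2, -0.6], [0.3, -0.2], [-0.7, 0.2], [0.1, 0.9], [0.7, 0.3], [0.3, -0.2], [1.5, -0.9], [-1.0, -0.1], [0.2, -0.7], [-1.1, 0.3]]
fl 1 [ 0.4686  0.2869 -0.0893]
fl 1 [ 0.4677  0.2848 -0.0983]
```

```bash
cat > edge.py <<'E'
from fit import *
from scipy.ndimage import map_coordinates
def efit(E,p0,half=3.0,it=6):
    p=np.array(p0,float)
    for k in range(it):
        h=half if k<2 else 2.0; D=[]
        for c,a,b in E:
            im=c["image"].astype(float)
            for t in np.linspace(.08,.92,40):
                l=np.array(a)*(1-t)+np.array(b)*t; q=proj(c,W(p,l))
                d=proj(c,W(p,b))-proj(c,W(p,a)); n=np.array([-d[1],d[0]])/np.hypot(*d)
                s=np.arange(-h-1,h+1.01,.1); xy=q[:,None]+n[:,None]*s
                pr=np.stack([map_coordinates(im[:,:,i],[xy[1],xy[0]],order=1) for i in range(3)])
                g=(np.gradient(pr,axis=1)**2).sum(0); g[(abs(s)>h)]=0
                if g.max()<4: continue
                i=g.argmax(); w=np.where(abs(s-s[i])<.8,g,0); D.append((c,l,n,(w*s).sum()/w.sum()+n@q))
        f=lambda p:np.array([n@proj(c,W(p,l))-v for c,l,n,v in D])
        r=least_squares(f,p,loss="soft_l1",f_scale=.2); p=r.x
    rr=f(p); out=[]; i=0
    print(np.round(p,4),len(D),"med",np.round(np.median(abs(rr)),2))
    return p
def seg(c,*a): return [(c,x,y) for x,y in a]
JE=[((-111,78,22),(-111,-78,22)),((-111,-78,22),(-8,-78,22)),((-4,70,32),(-4,-70,32)),((-115,-165,18),(60,-165,18)),((-115,85,18),(-115,-165,18))]
FE=[((50,70,3),(50,-70,3)),((-40,-70,3),(50,-70,3)),((-50,70,34),(-50,-70,34)),((-35,70,3),(50,70,3))]
E
python3 - <<'E'
from edge import *
P=np.load("jig.npy");Q=np.load("fl.npy")
for E,p in((JE,P),(FE,Q)):
    b=efit(seg(T,*E)+seg(S,*E),p);efit(seg(T,*E),p);efit(seg(S,*E),p)
    np.save("jig.npy" if E is JE else "fl.npy",b)
E
python3 - <<'E'
# pointer / index profile
from edge import *
P=np.load("jig.npy")
print(np.round(T["view"],3).tolist())
for n,c in(("T",T),("S",S)):
    # rectified patch at z 40mm: 0.25mm grid
    xs=np.arange(50,-70,-.25); ys=np.arange(-85,-165,-.25)
    g=np.array([[proj(c,W(P,(x,y,40))) for y in ys] for x in xs],np.float32)
    r=cv2.remap(c["image"][:,:,::-1].copy(),g[:,:,0],g[:,:,1],cv2.INTER_CUBIC)
    cv2.imwrite(f"pics/r{n}.png",r)
a=np.hstack([cv2.imread("pics/rT.png"),cv2.imread("pics/rS.png")])
cv2.imwrite("pics/r.png",cv2.resize(a,None,fx=1.24,fy=1.24))
E
```

```text
[ 0.5522 -0.0006 -0.056 ] 400 med 0.31
[ 5.522e-01  4.000e-04 -5.510e-02] 200 med 0.19
[ 0.5522 -0.0028 -0.0563] 200 med 0.22
[ 0.4681  0.2866 -0.0882] 320 med 0.16
[ 0.4676  0.2868 -0.0889] 160 med 0.1
[ 0.4688  0.286  -0.0871] 160 med 0.13
[[0.174, -0.985, -0.003, -0.193], [-0.918, -0.161, -0.364, 0.454], [0.358, 0.066, -0.932, 1.502], [0.0, 0.0, 0.0, 1.0]]
```

View pics/r.png

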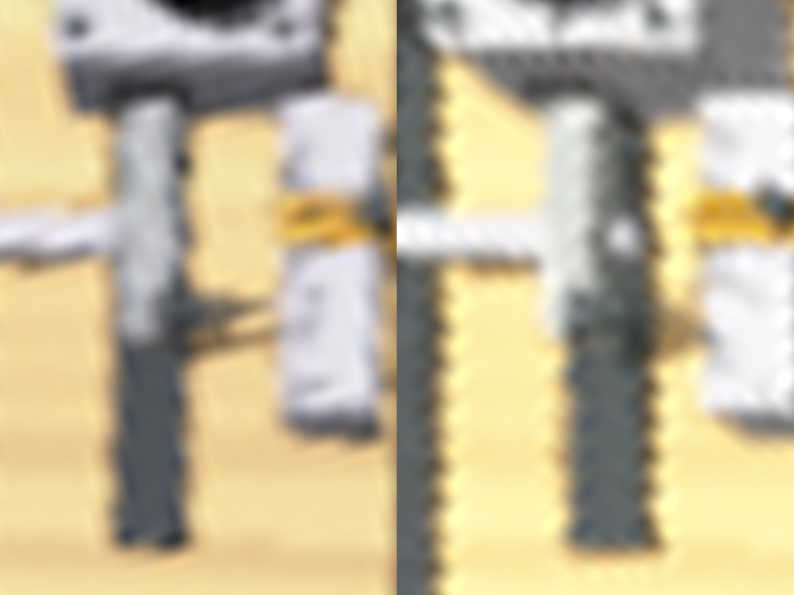

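Request:
drive_tool(increments=[[[22,-31,0],[0,0,0],1],[[22,-31,0],[0,0,0],1],[[22,-31,0],[0,0,0],1],[[22,-31,0],[0,0,0],1],[[22,-31,0],[0,0,0],1],[[22,-31,0],[0,0,0],1],[[22,-31,0],[0,0,0],1],[[22,-31,0],[0,0,0],1]])

```text
clock: 1.87
eef_pos: [0.3621, 0.2148, 0.2316]
tool_rot: [0.189, 0.982, 0.0, 0.0]
ft_force: [1.0, 0.7, -0.3]
grip_width: 0.0854
grasp_force: 0.0
```

Request:
drive_tool(increments=[[[22,-31,0],[0,0,0],1],[[22,-31,0],[0,0,0],1],[[22,-31,0],[0,0,0],1],[[22,-31,0],[0,0,0],1],[[22,-31,0],[0,0,0],1],[[22,-31,0],[0,0,0],1],[[22,-31,0],[0,0,0],1],[[22,-31,0],[0,0,0],1]])

```text
clock: 2.53
eef_pos: [0.5382, -0.0335, 0.2314]
tool_rot: [0.189, 0.982, 0.0, 0.0]
ft_force: [-0.5, 0.7, 0.1]
grip_width: 0.0855
grasp_force: 0.0
```

Request:
drive_tool(increments=[[[21.7,-32.9,0],[0,0,0],1],[[21.7,-32.9,0],[0,0,0],1],[[21.7,-32.9,0],[0,0,0],1],[[0,0,-35],[0,0,0],1],[[0,0,-35],[0,0,0],1],[[0,0,-35],[0,0,0],1],[[0,0,-35],[0,0,0],0.8],[[0,0,0],[0,0,0],0.7]])

```text
clock: 3.2
eef_pos: [0.5966, -0.1293, 0.083]
tool_rot: [0.189, 0.982, 0.0, -0.008]
ft_force: [-1.3, 0.8, -1.1]
grip_width: 0.0642
grasp_force: 0.0
```

Request:
drive_tool(increments=[[[0,0,-17],[0,0,0],0.7],[[0,0,-17],[0,0,0],0.7],[[0,0,0],[0,0,0],0.5],[[0,0,0],[0,0,0],0.5]])

```text
clock: 3.53
eef_pos: [0.6025, -0.1303, 0.0582]
tool_rot: [0.189, 0.982, -0.0, -0.0]
ft_force: [-0.9, -0.2, -0.1]
grip_width: 0.0428
grasp_force: 0.0
```

Request:
drive_tool(increments=[[[0,0,0],[0,0,0],0.44],[[0,0,0],[0,0,0],0.43],[[0,0,0],[0,0,0],0.43]])

```text
clock: 3.78
eef_pos: [0.6036, -0.1305, 0.0592]
tool_rot: [0.189, 0.982, -0.0, 0.002]
ft_force: [0.3, 0.1, -0.1]
grip_width: 0.0369
grasp_force: 0.0
```

Request:
drive_tool(increments=[[[0,0,0],[0,0,0],0.4],[[0,0,0],[0,0,0],0.37],[[0,0,0],[0,0,0],0.37]])

```text
clock: 4.03
eef_pos: [0.603, -0.1319, 0.0591]
tool_rot: [0.189, 0.982, -0.001, 0.001]
ft_force: [-1.6, -2.8, 4.1]
grip_width: 0.0323
grasp_force: 27.4
```

Request:
drive_tool(increments=[[[-0.3,-1.5,0],[0,0,0],0.2],[[0,0,0],[0,0,0],0.2],[[0,0,0],[0,0,-6],0.2],[[0,0,0],[0,0,-6],0.2],[[0,0,0],[0,0,-6],0.2],[[0,0,0],[0,0,-6],0.2],[[0,0,0],[0,0,-6],0.2],[[0,0,0],[0,0,0],0.2]])

```text
clock: 4.7
eef_pos: [0.6029, -0.1319, 0.0592]
tool_rot: [0.438, 0.899, 0.0, 0.001]
ft_force: [-1.4, 0.8, 6.4]
grip_width: 0.0315
grasp_force: 58.9
```

```bash
cat > st.py <<'E'
from h import *
from scipy.spatial.transform import Rotation as R
o=get_obs(); y=R.from_quat(o["tool_rot"]).as_matrix()[:,1]
print("yaw",np.degrees(np.arctan2(y[1],y[0]))%180,o["eef_pos"],o["ft_force"],o["ft_torque"],o["grip_width"],o["grasp_force"],np.round(o["joint_pos"],2),o["clock"])
E
python3 st.py
```

```text
yaw 38.048067705347925 [ 0.60294233 -0.13194101  0.05919881] [-1.36056063  0.76883802  6.41843997] [-0.08494907  0.44401139 -0.17088316] 0.03145142807509104 58.89512479305267 [-0.22  0.59  0.07  1.05  0.    0.69] 4.7
```

Request:
drive_tool(increments=[[[0,0,0],[0,0,-6],0.2],[[0,0,0],[0,0,-6],0.2],[[0,0,0],[0,0,-6],0.2],[[0,0,0],[0,0,-6],0.2],[[0,0,0],[0,0,-6],0.2],[[0,0,0],[0,0,-6],0.2],[[0,0,0],[0,0,-5],0.2],[[0,0,0],[0,0,0],0.2]])

```text
clock: 5.37
eef_pos: [0.6029, -0.1319, 0.0592]
tool_rot: [0.725, 0.689, 0.001, 0.001]
ft_force: [-1.7, -0.0, 6.2]
grip_width: 0.0313
grasp_force: 58.9
```

```bash
python3 st.py; cat > rect.py <<'E'
import sys
from edge import *
P=np.load("jig.npy")
rs=[]
for n,c in(("T",T),("S",S)):
    xs=np.arange(40,-30,-.2); ys=np.arange(-105,-160,-.2)
    g=np.array([[proj(c,W(P,(x,y,40))) for y in ys] for x in xs],np.float32)
    rs.append(cv2.remap(c["image"][:,:,::-1].copy(),g[:,:,0],g[:,:,1],cv2.INTER_LINEAR))
a=np.hstack(rs); cv2.imwrite("pics/"+sys.argv[1],cv2.resize(a,None,fx=1.4,fy=1.4))
E
python3 rect.py r2.png
```

```text
yaw 177.0788177012831 [ 0.60287972 -0.13192418  0.05920328] [-1.71343463 -0.0268542   6.23802611] [-0.08463695  0.39998876 -0.23758233] 0.03133927470328206 58.91711711883545 [-0.22  0.59  0.07  1.05  0.    1.41] 5.3667
```

View pics/r2.png

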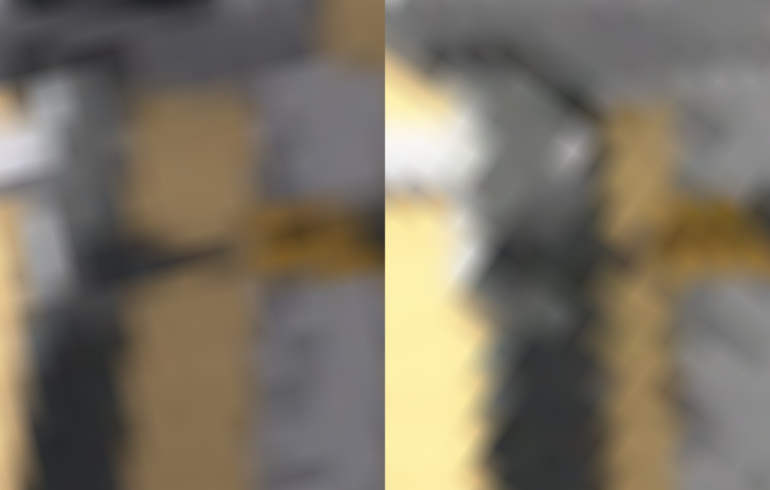

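```bash
cat > prof.py <<'E'
from edge import *
from scipy.ndimage import map_coordinates as mc
P=np.load("jig.npy")
for n,c in(("T",T),("S",S)):
    im=c["image"].astype(float)
    xs=np.arange(22,-16,-1.)
    cols=[-126,-129,-132,-135,-138,-141,-144,-147,-150]
    for ch,f in(("gray",lambda a:a.mean(0)),("R-B",lambda a:a[0]-a[2])):
        print(n,ch,cols)
        M=[]
        for y in cols:
            q=np.array([proj(c,W(P,(x,y,40))) for x in xs]).T
            M.append(f(np.stack([mc(im[:,:,i],[q[1],q[0]],order=1) for i in range(3)])))
        for x,r in zip(xs,np.array(M).T): print(int(x),r.astype(int))
E
python3 prof.py
```

```text
T gray [-126, -129, -132, -135, -138, -141, -144, -147, -150]
22 [104 109 108 108 108 111 109 110 118]
21 [107 110 109 109 109 113 105 108 117]
20 [108 110 110 110 110 109 102 106 116]
19 [108 111 111 112 110 106  98 106 116]
18 [108 112 113 113 111 104  97 107 116]
17 [108 114 114 115 112 103  96 107 117]
16 [109 115 116 116 113 102  94 106 116]
15 [109 116 116 116 114 101  92 103 115]
14 [110 117 117 117 115 102  91 100 113]
13 [111 117 117 117 115 102  90  97 107]
12 [113 116 117 116 115 101  89  91 100]
11 [112 115 116 115 115  99  89  87  93]
10 [106 114 115 113 111  96  89  82  85]
9 [101 112 113 112 106  93  87  75  77]
8 [ 94 105 109 110 102  91  81  68  69]
7 [ 83  97 106 107  97  90  76  61  67]
6 [72 88 97 94 90 88 72 65 72]
5 [61 77 84 81 83 88 79 74 78]
4 [58 67 70 68 81 89 85 82 83]
3 [55 58 62 74 83 91 91 86 85]
2 [53 61 74 82 86 93 90 86 88]
1 [61 75 87 91 90 96 89 86 91]
0 [ 71  88 100  97  96 100  87  87  98]
-1 [ 80  97 104 102 102 105  89  93 105]
-2 [ 88 101 108 108 107 106  91  98 112]
-3 [ 93 104 111 110 108 108  92 103 114]
-4 [ 99 108 111 110 109 108  95 106 
[... 3896 characters left out ...]
[-1  0 -1 10 45 50 59 72 77]
5 [-1 -1 -1  6 34 46 60 74 80]
4 [ 0 -2  0  7 24 45 62 78 82]
3 [ 0 -2  0  7 20 44 65 78 79]
2 [ 0 -2  0 11 26 44 64 74 72]
1 [ 0 -1  0 15 33 46 61 69 56]
0 [ 1  0  1 18 43 55 57 57 38]
-1 [ 2  0  1 20 47 64 52 45 18]
-2 [ 3  0  2 21 48 69 55 34  2]
-3 [ 3  1  1 18 50 70 59 25  2]
-4 [ 2  0  1 15 52 68 62 22  3]
-5 [ 0  0  1 13 51 67 60 20  2]
-6 [ 0 -1  2 16 49 67 55 18  2]
-7 [ 0 -1  2 20 47 67 52 19  2]
-8 [ 0 -2  1 23 48 69 50 20  0]
-9 [ 0 -1  1 24 50 69 52 21  0]
-10 [ 0 -1  0 20 53 69 56 20  1]
-11 [-1 -1  0 16 55 68 59 21  2]
-12 [-1  0  0 12 51 68 60 22  3]
-13 [-1  0  0 11 46 69 56 23  3]
-14 [-1  0 -1 11 43 69 54 24  2]
-15 [-1  0  0  8 42 69 53 23  0]
```

Request:
drive_tool(increments=[[[0,0,0],[0,0,-6.5],0.2],[[0,0,0],[0,0,-6.5],0.2],[[0,0,0],[0,0,0],0.2],[[0,0,0],[0,0,0],0.2]])

```text
clock: 5.9
eef_pos: [0.6029, -0.1319, 0.0592]
tool_rot: [0.798, 0.603, 0.001, 0.001]
ft_force: [-1.5, 0.5, 5.6]
grip_width: 0.0312
grasp_force: 58.9
```

```bash
python3 st.py; python3 prof.py | awk '/gray|R-B/{print} $1<16&&$1>-8'
```

```text
yaw 164.18644371841467 [ 0.60287826 -0.13189697  0.05920772] [-1.4770871   0.50268378  5.57310753] [ 0.01259452  0.47669234 -0.28053924] 0.031249851541610668 58.91912877559662 [-0.22  0.59  0.07  1.05  0.    1.63] 5.9
T gray [-126, -129, -132, -135, -138, -141, -144, -147, -150]
15 [107 116 116 116 115 103  92 103 115]
14 [108 116 116 117 115 102  91 101 113]
13 [110 116 116 116 115 101  90  97 108]
12 [112 116 114 116 115 100  89  92 101]
11 [108 108 112 115 115  99  90  87  95]
10 [ 95 100 109 110 107  97  91  82  88]
9 [81 91 99 99 98 93 90 75 79]
8 [69 80 86 87 88 89 83 68 70]
7 [60 69 72 76 83 85 76 61 67]
6 [52 58 69 78 80 80 70 65 72]
5 [45 62 78 81 78 79 77 73 77]
4 [54 71 87 85 82 85 83 80 82]
3 [62 80 95 93 90 90 89 85 84]
2 [ 70  88 101 101  98  96  90  85  87]
1 [ 80  95 106 108 105  99  90  85  90]
0 [ 90 102 111 110 108 103  89  88  97]
-1 [101 108 111 110 110 108  91  94 104]
-2 [105 109 111 110 112 108  92  99 111]
-3 [106 110 111 110 111 108  92 105 114]
-4 [106 111 110 109 111 107  95 108 115]
-5 [105 110 110 109 110 105  99 111 117]
-6 [103 110 110 109 109 103 102 
[... 1873 characters left out ...]
20  6]
14 [ 2  1  2 21 66 73 65 21 12]
13 [ 1  1  1 21 59 73 69 36 20]
12 [ 1  0  1 19 54 74 70 54 31]
11 [ 0  0  1 16 51 72 73 72 51]
10 [ 0  0  0 11 48 65 76 76 67]
9 [ 0 -1  0  6 44 55 70 78 77]
8 [-1 -2 -1  8 39 43 60 78 78]
7 [-1 -3 -2  9 32 38 52 76 79]
6 [-1 -4 -3 10 31 38 48 76 82]
5 [ 0 -3 -3 11 34 42 56 77 87]
4 [ 0 -2 -2 10 39 51 63 80 87]
3 [ 0 -1 -1  9 46 57 68 79 81]
2 [ 0  0  0 11 46 63 69 76 72]
1 [ 1  0  0 13 45 66 66 71 55]
0 [ 1  1  0 16 44 67 62 58 36]
-1 [ 1  1  0 18 45 69 56 45 15]
-2 [ 0  1  1 19 47 72 57 33 -1]
-3 [ 0  0  2 17 50 71 60 24  0]
-4 [-1  0  2 15 52 68 65 21  1]
-5 [-2  0  2 14 51 67 62 20  2]
-6 [-2 -1  1 17 50 65 56 18  3]
-7 [-2 -1  1 20 48 66 52 20  3]
```

Request:
drive_tool(increments=[[[0,0,0],[0,0,0],0.6],[[0,0,0],[0,0,0],0.7],[[0,0,0],[0,0,0],0.7],[[0,0,30],[0,0,0],0.7],[[0,0,35],[0,0,0],0.7],[[-25,20,30],[0,0,5.4],0.7],[[-25,32,0],[0,0,5.4],0.7],[[-25,32,0],[0,0,0],0.7]])

```text
clock: 6.67
eef_pos: [0.5296, -0.0489, 0.1529]
tool_rot: [0.737, 0.676, 0.002, 0.002]
ft_force: [-0.1, 1.3, -1.0]
grip_width: 0.0595
grasp_force: 0.0
```

Request:
drive_tool(increments=[[[-20,35,0],[0,0,0],0.7],[[-20,35,0],[0,0,0],0.7],[[-20,35,0],[0,0,0],0.7],[[-20,35,0],[0,0,0],0.7],[[-20,35,0],[0,0,0],0.7],[[-10,35,0],[0,0,0],0.7],[[0,35,0],[0,0,0],0.7],[[0,35,0],[0,0,0],0.7]])

```text
clock: 7.33
eef_pos: [0.4173, 0.2328, 0.1511]
tool_rot: [0.737, 0.676, 0.0, -0.0]
ft_force: [1.7, -0.3, 0.2]
grip_width: 0.0595
grasp_force: 0.0
```

```bash
python3 st.py; cat > cmp.py <<'E'
from edge import *
P=np.load("jig.npy"); np.set_printoptions(linewidth=200)
for n,c,f in(("T",T,"top1.png"),("S",S,"scene1.png")):
    a=c["image"].astype(int); b=cv2.imread("pics/"+f)[:,:,::-1].astype(int)
    q=proj(c,W(P,(5,-142,38))).round().astype(int); x0,x1,y0,y1=q[0]-8,q[0]+8,q[1]-6,q[1]+7
    print(n,"center",q,"cols",x0,"rows",y0); d=(a-b).mean(2)
    print("diff\n",d[y0:y1,x0:x1].astype(int)); print("gray\n",a.mean(2)[y0:y1,x0:x1].astype(int)); print("R-B\n",(a[:,:,0]-a[:,:,2])[y0:y1,x0:x1])
    u=proj(c,W(P,(6,-142,38)))-proj(c,W(P,(5,-142,38)));v=proj(c,W(P,(5,-143,38)))-proj(c,W(P,(5,-142,38)));print("px/mm",u,v,"q exact",proj(c,W(P,(5,-142,38))))
    c["image"].dump(f"{n}2.npy")
E
python3 cmp.py
```

```text
yaw 175.0823150121602 [0.41727211 0.23280738 0.15107841] [ 1.69376451 -0.27659801  0.15421615] [ 0.00799246 -0.00933641 -0.06022921] 0.059534602225627085 0.0 [ 0.51  0.25 -0.2   1.12  0.    2.17] 7.3333
T center [330 219] cols 322 rows 213
diff
 [[  -6   -1   35   14   -4   -4   -4   -4   -5   -4   -6   -4   -3   -4   -5   -4]
 [  -7    0   20    0   -3   -4   -5   -4   -4   -4   -5   -6   -5   -4   -4   -3]
 [  -8   -1    1   -6   -4   -4   -5   -4   -5   -5   -6   -7   -3   -4   -4   -5]
 [ -49  -14   -3   -5   -3   -4   -5   -4   -5   -6   -6   -3   -4   -4   -4   -4]
 [ -86  -49  -65  -66  -38  -12   -3   -4   -3   -5   -5   -6   -5   -5   -4   -3]
 [ -92  -29  -93 -122  -97  -77  -57  -25   -5   -5   -5   -3   -4   -8   -5   -5]
 [ -93  -54 -101  -85  -30  -32  -66  -59  -22   -3   -2   -4   -5   -6   -3   -4]
 [ -60  -64  -97  -92  -77  -33  -12  -16   -9   -3   -5   -5   -3   -3   -1   -4]
 [ -21  -13  -16  -16  -50  -34   -3   -4   -5   -6   -6   -2   -5   -5   -3   -3]
 [  -5   13    1   -4  -10  -10   -5   -5   -7   -5   -5   -4   -3   -6   -6   -4]
 [  38   81   71   55   
[... 4342 characters left out ...]
 33]
 [ -5  -2  -1   0   0   2   4  38  60  84  74  71  70  33  14   1]
 [ -2  -5  -6  -2   7  31  40  98  89  64 119  91  24   1   0   0]
 [ -5   0  10  48  74  85  75  97 117 132 144 155  48   2   0   0]
 [  0  30  70  93  80  82  92  40  62 156 158 149 153  19   1   0]
 [ 56  96  80  82  79  74  38  10   0  43 148 157 101  37  -1   1]
 [ 81  82  86  88  54   8   0   1   1   0  44 154 106  -3  -2   3]
 [ 78  74  70  24   1   0   0   1   1   0   0  72  93  50  58 101]
 [ 40  14   2   1   0   0   0   1   1   0   0   6  95 162 147 138]
 [  0   1   1   1   0   0   0   1   0   0   1   1  11  96 177 155]]
px/mm [ 0.28042409 -0.15030811] [0.20266846 0.21784279] q exact [340.29055188 255.68279576]
```

Request:
drive_tool(increments=[[[15.5,-30.4,0],[0,0,0],0.7],[[15.5,-30.4,0],[0,0,0],0.7],[[15.5,-30.4,0],[0,0,0],0.7],[[15.5,-30.4,0],[0,0,0],0.7],[[15.5,-30.4,0],[0,0,0],0.7],[[15.5,-30.4,0],[0,0,0],0.7],[[15.5,-30.4,0],[0,0,0],0.7],[[15.5,-30.4,0],[0,0,0],0.7]])

```text
clock: 8.1
eef_pos: [0.5425, -0.0143, 0.1506]
tool_rot: [0.737, 0.676, -0.0, -0.0]
ft_force: [1.3, 1.4, -0.2]
grip_width: 0.0599
grasp_force: 0.0
```

Request:
drive_tool(increments=[[[15.5,-30.4,0],[0,0,0],0.7],[[15.5,-30.4,0],[0,0,0],0.7],[[15.5,-30.4,0],[0,0,0],0.7],[[15.5,-30.4,0],[0,0,0],0.7],[[0,0,-30],[0,0,0],0.7],[[0,0,-30],[0,0,0],0.7],[[0,0,-32],[0,0,0],0.7],[[0,0,0],[0,0,0],0.6]])

```text
clock: 8.77
eef_pos: [0.5986, -0.1336, 0.0515]
tool_rot: [0.738, 0.675, -0.004, -0.006]
ft_force: [-1.9, 0.2, -1.4]
grip_width: 0.0516
grasp_force: 0.0
```

Request:
drive_tool(increments=[[[0,0,0],[0,0,0],0.5],[[0,0,0],[0,0,0],0.43],[[0,0,0],[0,0,0],0.4],[[0,0,0],[0,0,0],0.3],[[0,0,0],[0,0,0],0.2],[[0,0,0],[0,0,0],0.2]])

```text
clock: 9.27
eef_pos: [0.6029, -0.1338, 0.0607]
tool_rot: [0.737, 0.676, -0.001, -0.0]
ft_force: [-7.3, -0.6, 0.6]
grip_width: 0.0314
grasp_force: 59.7
```

```bash
python3 st.py
```

```text
yaw 175.0382129022175 [ 0.60286083 -0.13383021  0.06071846] [-7.30689817 -0.64215604  0.62350067] [-0.07159751  1.32529545  0.07583257] 0.03137562939586358 59.65434193611145 [-0.22  0.59  0.07  1.06 -0.    1.44] 9.2667
```

Request:
drive_tool(increments=[[[0,0,0],[0,0,-3.3],0.2],[[0,0,0],[0,0,0],0.2],[[0,0,0],[0,0,0],0.2]])

```text
clock: 9.52
eef_pos: [0.6028, -0.1339, 0.0607]
tool_rot: [0.756, 0.654, -0.001, -0.0]
ft_force: [-6.0, -0.2, 0.6]
grip_width: 0.0315
grasp_force: 60.0
```

```bash
python3 st.py
```

```text
yaw 171.71626227765938 [ 0.60276481 -0.13385317  0.0607181 ] [-6.0126782  -0.19005606  0.63109001] [-0.06234868  1.4325151  -0.0748013 ] 0.03146760757341153 59.968770146369934 [-0.22  0.59  0.07  1.06 -0.    1.5 ] 9.5167
```

Request:
drive_tool(increments=[[[0,0,0],[0,0,0],0.6],[[0,0,0],[0,0,0],0.7],[[0,0,0],[0,0,0],0.7],[[0,0,30],[0,0,0],0.7],[[0,0,35],[0,0,0],0.7],[[-20,30,26],[0,0,3.3],0.7],[[-20,35,0],[0,0,0],0.7],[[-20,35,0],[0,0,0],0.7]])

```text
clock: 10.18
eef_pos: [0.5481, -0.0352, 0.1518]
tool_rot: [0.738, 0.675, 0.003, 0.003]
ft_force: [0.8, 2.3, -0.1]
grip_width: 0.0595
grasp_force: 0.0
```

Request:
drive_tool(increments=[[[-20,35,0],[0,0,0],0.7],[[-20,35,0],[0,0,0],0.7],[[-20,35,0],[0,0,0],0.7],[[-20,35,0],[0,0,0],0.7],[[-20,35,0],[0,0,0],0.7],[[-20,35,0],[0,0,0],0.7],[[-20,35,0],[0,0,0],0.7],[[0,35,0],[0,0,0],0.7]])

```text
clock: 10.85
eef_pos: [0.4026, 0.246, 0.1495]
tool_rot: [0.736, 0.676, 0.0, -0.0]
ft_force: [0.4, -0.9, 0.2]
grip_width: 0.06
grasp_force: 0.0
```

```bash
cat > ptr.py <<'E'
# compare predicted pointer/line rows: image shift of pointer against previous
from edge import *
np.set_printoptions(linewidth=200)
for n,c,b,box in(("T",T,"top1.png",(322,213)),("S",S,"scene1.png",(332,250))):
    a=c["image"].astype(int); b=cv2.imread("pics/"+b)[:,:,::-1].astype(int); x,y=box
    print(n,"diff\n",(a-b).mean(2)[y+1:y+11,x:x+13].astype(int)); print("gray\n",a.mean(2)[y+1:y+11,x:x+15].astype(int))
E
python3 st.py; python3 ptr.py
```

```text
yaw 175.14069609494254 [0.40258897 0.24598767 0.14946765] [ 0.39580255 -0.88014196  0.19819808] [-0.07477547  0.02452382  0.01600747] 0.05995724838644064 0.0 [ 0.55  0.24 -0.22  1.11  0.    2.2 ] 10.85
T diff
 [[  -8    4   25    0   -3   -4   -5   -4   -4   -4   -5   -6   -4]
 [  -7   -9   -5   -7   -4   -3   -4   -4   -5   -6   -7   -7   -4]
 [ -44  -28  -26  -11   -3   -3   -4   -3   -5   -4   -5   -3   -4]
 [ -83  -51  -81  -83  -40  -12   -4   -4   -4   -5   -4   -6   -4]
 [ -87  -36  -90 -115 -110  -85  -73  -37   -4   -5   -2   -3   -5]
 [ -97  -46  -84 -108  -46  -15  -32  -45  -21   -4   -3   -5   -3]
 [ -56  -61  -95  -99  -81  -27   -7  -11   -9   -3   -4   -3   -5]
 [ -17  -13  -17  -14  -16   -8   -3   -3   -6   -7   -5   -3   -4]
 [  -4   14    3   -6   -4   -4   -4   -5   -7   -5   -6   -4   -4]
 [  39   81   73   55   16   -4   -4   -5   -6   -5   -4   -4   -3]]
gray
 [[195 159  95 172 207 205 204 203 202 216 208 212 223 224 225]
 [178 130 129 189 208 208 207 207 199 194 183 205 223 224 225]
 [128  99 145 198 208 210 209 210 190 153 189 221 224 225 225]
 [ 94  86  93 
[... 1053 characters left out ...]
0    0   24   17    2    0    0    3    0    0    0    4   -1]]
gray
 [[220 208 152 125 113 103 115 109  96 176 164 124 112 134 128]
 [194 134 103 121  95  98  87  92  79  96 111 117 206 205 174]
 [108  98  97  98  95  85  74  88  90 117 214 228 226 226 215]
 [ 98  97  96  99  76  62  58  92 157 216 227 227 227 237 226]
 [ 98  97  97  99  85  88  86 197 195 163 202 208 211 239 232]
 [ 96  98  87 110 149 153 140 132 188 165 146 157 201 238 245]
 [ 80 104 150 213 223 221 183 132 144 177 156 145 159 230 243]
 [112 205 221 222 222 206 202 215 219 189 179 153 141 123 161]
 [221 221 220 185 195 240 232 217 238 246 207 177 140  95 120]
 [223 222 211 176 233 245 246 229 239 246 230 190 123  81  80]]
```

Request:
drive_tool(increments=[[[20.7,35,0],[0,0,0],0.6],[[0,9.6,-30],[0,0,0],0.6],[[0,0,-40],[0,0,0],0.5],[[0,0,-40],[0,0,0],0.5],[[0,0,-20],[0,0,0],0.4],[[0,0,0],[0,0,0],0.3],[[0,0,0],[0,0,0],0.3],[[0,0,0],[0,0,0],0.3]])

```text
clock: 11.62
eef_pos: [0.4283, 0.2899, 0.0201]
tool_rot: [0.737, 0.676, 0.002, 0.0]
ft_force: [-0.5, 0.1, 0.8]
grip_width: 0.0254
grasp_force: 0.0
```

```bash
python3 st.py
```

```text
yaw 175.00889202069416 [0.42829131 0.28989993 0.02013601] [-0.48580743  0.07529806  0.75548435] [ 0.07745967 -0.03085223  0.00198518] 0.025432466315534547 0.0 [ 0.6   0.46 -0.27  0.83 -0.    2.25] 11.6167
```

Request:
drive_tool(increments=[[[-5,0.5,0],[0,0,0],0.3],[[0,0,-5],[0,0,0],0.3],[[0,0,-5],[0,0,0],0.25],[[0,0,0],[0,0,0],0.2],[[0,0,0],[0,0,0],0.16],[[0,0,0],[0,0,0],0.13],[[0,0,0],[0,0,0],0.13]])

```text
clock: 12.2
eef_pos: [0.4218, 0.2897, 0.0084]
tool_rot: [0.737, 0.676, 0.0, 0.0]
ft_force: [1.5, 0.2, -0.1]
grip_width: 0.0113
grasp_force: 0.5
```

Request:
drive_tool(increments=[[[0,0,0],[0,0,0],0.05],[[0,0,0],[0,0,0],0],[[0,0,0],[0,0,0],0],[[0,0,0],[0,0,0],0]])

```text
clock: 12.53
eef_pos: [0.4217, 0.2897, 0.0086]
tool_rot: [0.737, 0.676, 0.0, 0.0]
ft_force: [0.7, -1.1, 4.2]
grip_width: 0.0087
grasp_force: 61.0
```

```bash
python3 st.py
```

```text
yaw 175.03488106643889 [0.42174595 0.28973932 0.00855937] [ 0.74477972 -1.065133    4.20621365] [-0.08689606 -0.10548355  0.03722538] 0.008704625905602014 61.00895047187805 [ 0.6   0.47 -0.3   0.8  -0.    2.26] 12.5333
```

Request:
drive_tool(increments=[[[0,0,15],[0,0,0],0],[[0,0,25],[0,0,0],0],[[0,0,25],[0,0,0.9],0],[[1.6,-20,0],[0,0,0.9],0],[[1.6,-30,0],[0,0,0],0],[[1.6,-30,0],[0,0,0],0],[[1.6,-30,0],[0,0,0],0],[[1.6,-30,0],[0,0,0],0]])

```text
clock: 13.2
eef_pos: [0.4281, 0.1483, 0.0724]
tool_rot: [0.726, 0.688, -0.001, -0.001]
ft_force: [-0.4, -0.5, -2.1]
grip_width: 0.0089
grasp_force: 60.2
```

Request:
drive_tool(increments=[[[1.6,-30,0],[0,0,0],0],[[1.6,-30,0],[0,0,0],0],[[1.6,-30,0],[0,0,0],0],[[1.6,-25,0],[0,0,0],0],[[1.6,-20,0],[0,0,0],0],[[0,-9,0],[0,0,0],0],[[0,0,0],[0,0,0],0],[[0,0,0],[0,0,0],0]])

```text
clock: 13.87
eef_pos: [0.4368, 0.0058, 0.0727]
tool_rot: [0.727, 0.687, -0.0, -0.001]
ft_force: [0.7, 0.6, -1.6]
grip_width: 0.0086
grasp_force: 60.2
```

```bash
cat > meas.py <<'E'
from edge import *
import sys
zb=float(sys.argv[1]); o=get_obs(); P=np.load("jig.npy")
q=[o["eef_pos"][0]+.045,o["eef_pos"][1]-.002,P[2]]
up=lambda E:[(tuple(np.add(a,(0,0,zb))),tuple(np.add(b,(0,0,zb)))) for a,b in E]
E=up([FE[0],FE[1],FE[3]])
L=[JE[0],JE[1],JE[3],JE[4]] 
for n,c in(("T",T),("S",S)):
    f=efit(seg(c,*E),q)
    j=efit(seg(c,*[JE[2],JE[3],((-4,-70,32),(40,-70,30))]),P,half=2)
E
python3 st.py; python3 meas.py 60; python3 - <<'E'
from h import *
c=camera("top");save(c,"t3.png",(238,170,348,265),7)
E
```

```text
yaw 176.79131410294954 [0.43679818 0.00584773 0.07273907] [ 0.71488367  0.56961755 -1.61801325] [-0.01531516  0.03753161 -0.05259518] 0.008628437792480102 60.23629903793335 [ 0.01  0.26 -0.42  0.89  0.    1.64] 13.8667
[ 0.4806 -0.0087 -0.0612] 112 med 0.27
[ 0.5476  0.     -0.0654] 110 med 0.27
[ 0.4817  0.0066 -0.059 ] 89 med 0.12
[ 0.5508 -0.0025 -0.0637] 120 med 0.14
```

View pics/t3.png

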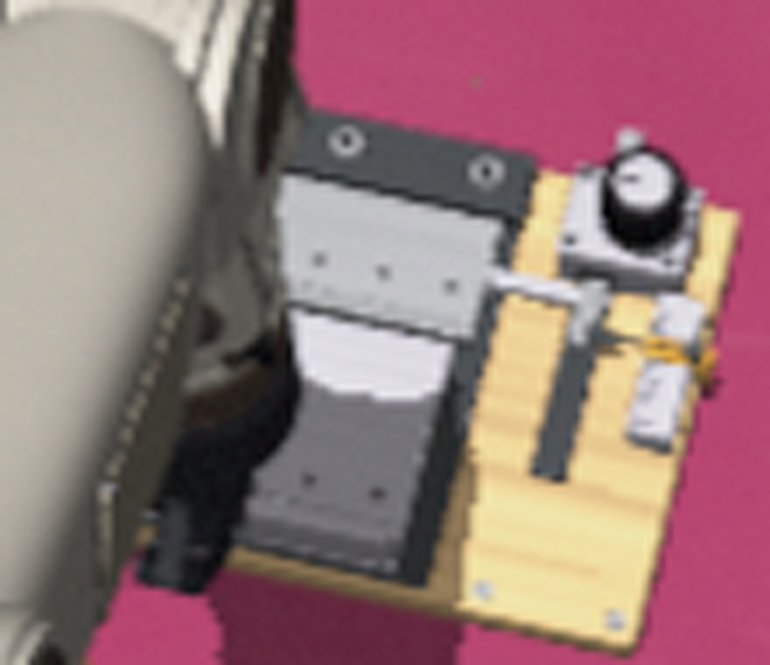

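Request:
drive_tool(increments=[[[0,0,-20],[0,0,0],0],[[0,0,-14],[0,0,0],0],[[0,0,-4],[0,0,0],0],[[0,0,-2],[0,0,0],0],[[0,0,-2],[0,0,0],0],[[0,0,0],[0,0,0],0]])

```text
clock: 14.52
eef_pos: [0.4377, 0.006, 0.0314]
tool_rot: [0.726, 0.688, 0.0, 0.0]
ft_force: [-0.5, 1.0, -1.6]
grip_width: 0.0086
grasp_force: 60.1
```

```bash
python3 st.py; python3 - <<'E'
from h import *
c=camera("scene");save(c,"s4.png",(262,195,372,282),7)
E
```

```text
yaw 176.8838777722853 [0.43774253 0.00598575 0.03142377] [-0.46351069  0.97429369 -1.59415419] [ 0.00340558  0.04617759 -0.0084436 ] 0.008571817638195702 60.09235382080078 [ 0.01  0.32 -0.47  0.78  0.    1.64] 14.5167
```

View pics/s4.png

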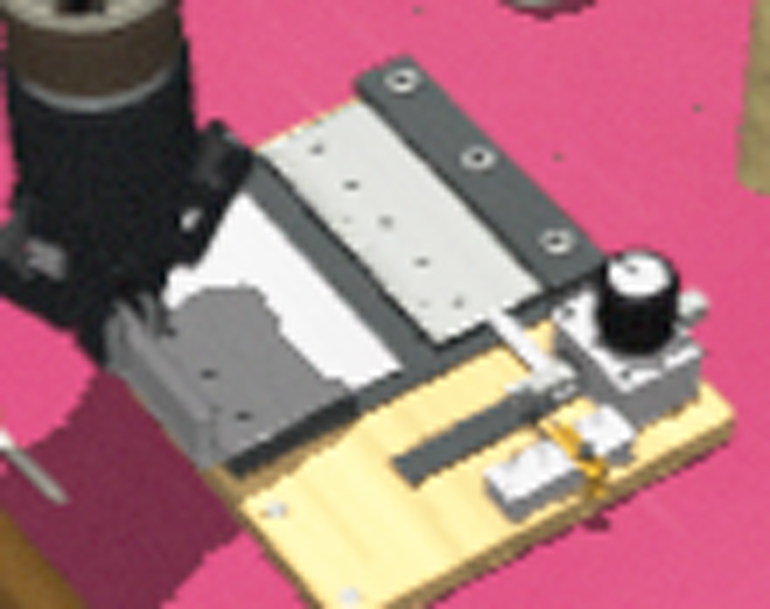

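```bash
cat > m2.py <<'E'
from edge import *
from scipy.ndimage import map_coordinates as mc
P=np.load("jig.npy")
def off(c,a,b,d,h=8,pol=None):
    """offset (mm) along jig direction d of strongest edge, per sample from a to b"""
    im=c["image"].astype(float).mean(2); out=[]
    for t in np.linspace(.05,.95,15):
        l=np.array(a)*(1-t)+np.array(b)*t; s=np.arange(-h,h+.01,.1)
        q=np.array([proj(c,W(P,l+np.array(d)*k)) for k in s]).T
        g=np.gradient(mc(im,[q[1],q[0]],order=1)); g=g*(pol or np.sign(g[abs(g).argmax()])); g[g<0]=0
        i=g.argmax(); w=np.where(abs(s-s[i])<3,g,0); out.append((w*s).sum()/w.sum())
    return np.round(np.median(out),2),np.round(np.std(out),2),np.round(np.polyfit(np.linspace(0,1,15),out,1)[0],1)
if __name__=="__main__":
    o=get_obs();e=o["eef_pos"]; r=np.array([e[0]-P[0],e[1]-P[1]])*1000; c_,s_=np.cos(P[2]),np.sin(P[2])
    x0=c_*r[0]+s_*r[1]; print("tcp in jig",x0,-s_*r[0]+c_*r[1]); nx=x0+95
    Y=(0,1,0);X=(1,0,0)
    for n,c in(("T",T),("S",S)):
        print(n,"sheet R",off(c,(8,-70,30),(46,-70,30),Y,5,1),"lip",off(c,(-4,-60,31.5),(-4,-5,31.5),X,5),
         "flash R",off(c,(nx-75,-70,25),(min(nx,-5)-2,-70,25),Y,6,1),"nose",off(c,(nx,-65,25),(nx,-5,25),X,6,-1),"deckR",off(c,(-100,-78,22),(-8,-78,22),Y,5))
E
python3 m2.py
```

```text
tcp in jig -114.37181174946126 -0.14545220526801828
T sheet R (np.float64(-0.3), np.float64(1.19), np.float64(-0.5)) lip (np.float64(-0.42), np.float64(0.25), np.float64(0.4)) flash R (np.float64(0.88), np.float64(0.52), np.float64(0.4)) nose (np.float64(-1.98), np.float64(0.18), np.float64(0.2)) deckR (np.float64(0.16), np.float64(1.72), np.float64(1.6))
S sheet R (np.float64(-1.36), np.float64(0.72), np.float64(0.2)) lip (np.float64(0.13), np.float64(0.53), np.float64(1.2)) flash R (np.float64(0.42), np.float64(1.15), np.float64(1.5)) nose (np.float64(-0.25), np.float64(0.41), np.float64(0.2)) deckR (np.float64(-2.89), np.float64(0.61), np.float64(-1.0))
```

Request:
drive_tool(increments=[[[0,-1.4,-0.8],[0,0,0],0],[[0,0,-0.5],[0,0,0],0],[[0,0,0],[0,0,0],0]])

```text
clock: 14.92
eef_pos: [0.4379, 0.0039, 0.0305]
tool_rot: [0.726, 0.687, 0.0, 0.001]
ft_force: [-1.0, -0.3, 3.4]
grip_width: 0.0088
grasp_force: 60.9
```

Request:
drive_tool(increments=[[[0,0,-0.8],[0,0,0],0],[[0,0,0],[0,0,0],0]])

```text
clock: 15.08
eef_pos: [0.4378, 0.0039, 0.0305]
tool_rot: [0.726, 0.687, 0.0, 0.001]
ft_force: [-4.8, -1.0, 11.9]
grip_width: 0.0091
grasp_force: 62.2
```

Request:
drive_tool(increments=[[[3,-0.2,0.4],[0,0,0],0],[[5,-0.3,0],[0,0,0],0],[[5,-0.3,0],[0,0,0],0],[[5,-0.3,0],[0,0,0],0],[[5,-0.3,0],[0,0,0],0],[[5,-0.2,0],[0,0,0],0],[[2,-0.1,0],[0,0,0],0],[[0,0,0],[0,0,0],0]])

```text
clock: 15.75
eef_pos: [0.4643, 0.0026, 0.0305]
tool_rot: [0.726, 0.687, -0.002, -0.002]
ft_force: [-11.8, 0.9, 17.7]
grip_width: 0.0088
grasp_force: 63.1
```

```bash
python3 st.py; python3 m2.py
```

```text
yaw 176.83679350790547 [0.4642911  0.00260102 0.03050402] [-11.80780613   0.93348967  17.66426663] [ 0.08596572  1.9908115  -0.02709484] 0.0088427725533502 63.11829686164856 [ 0.01  0.37 -0.39  0.81  0.    1.63] 15.75
tcp in jig -87.95010487012041 -1.7621324197159534
T sheet R (np.float64(-0.38), np.float64(1.19), np.float64(-0.5)) lip (np.float64(-2.77), np.float64(1.33), np.float64(3.2)) flash R (np.float64(-0.99), np.float64(0.62), np.float64(0.7)) nose (np.float64(nan), np.float64(nan), np.float64(nan)) deckR (np.float64(0.54), np.float64(2.32), np.float64(-3.0))
S sheet R (np.float64(-1.39), np.float64(0.73), np.float64(0.3)) lip (np.float64(-2.98), np.float64(0.27), np.float64(-0.2)) flash R (np.float64(-2.9), np.float64(0.65), np.float64(1.2)) nose (np.float64(nan), np.float64(nan), np.float64(nan)) deckR (np.float64(-2.22), np.float64(2.37), np.float64(1.3))m2.py:11: RuntimeWarning: invalid value encountered in scalar divide
  i=g.argmax(); w=np.where(abs(s-s[i])<3,g,0); out.append((w*s).sum()/w.sum())
```

Request:
drive_tool(increments=[[[0,0.6,0.8],[0,0,0],0],[[0,0,0.4],[0,0,0],0],[[0,0,0],[0,0,0],0]])

```text
clock: 16.1
eef_pos: [0.4677, 0.0031, 0.0307]
tool_rot: [0.726, 0.687, 0.0, 0.0]
ft_force: [0.3, 0.1, -2.0]
grip_width: 0.0091
grasp_force: 60.2
```

```bash
python3 st.py; python3 m2.py 2>/dev/null;python3 - <<'E'
from h import *
c=camera("scene");save(c,"s5.png",(272,195,372,272),8)
E
```

```text
yaw 176.83909829595424 [0.4677409  0.00308387 0.03073325] [ 0.31963092  0.0507877  -2.03457091] [-0.01805344  0.10474635 -0.00488459] 0.009092762699428124 60.23073077201843 [ 0.01  0.37 -0.39  0.81  0.    1.63] 16.1
tcp in jig -84.64443892470635 -1.1211098500567624
T sheet R (np.float64(-0.37), np.float64(1.16), np.float64(-0.5)) lip (np.float64(-2.7), np.float64(1.33), np.float64(3.2)) flash R (np.float64(-0.31), np.float64(0.64), np.float64(1.3)) nose (np.float64(4.48), np.float64(0.45), np.float64(0.2)) deckR (np.float64(0.46), np.float64(1.88), np.float64(-3.9))
S sheet R (np.float64(-1.33), np.float64(0.72), np.float64(0.2)) lip (np.float64(-3.01), np.float64(0.26), np.float64(-0.2)) flash R (np.float64(-1.44), np.float64(0.28), np.float64(-0.1)) nose (np.float64(nan), np.float64(nan), np.float64(nan)) deckR (np.float64(-2.61), np.float64(1.83), np.float64(-1.7))
```

View pics/s5.png

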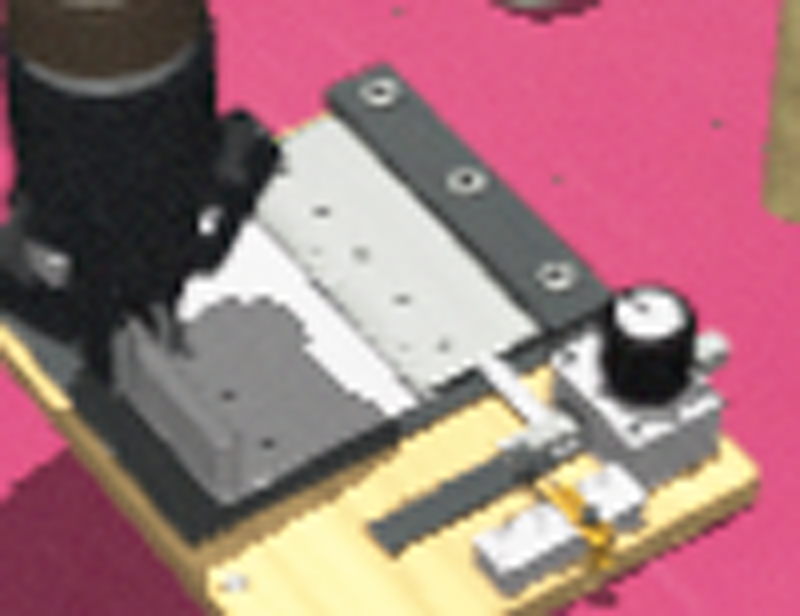

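Request:
drive_tool(increments=[[[0,0,-0.3],[0,0,0],0],[[2,-0.1,0],[0,0,0],0],[[2,-0.1,0],[0,0,0],0],[[2,-0.1,0],[0,0,0],0],[[1,-0.1,0],[0,0,0],0],[[0,0,0],[0,0,0],0]])

```text
clock: 16.75
eef_pos: [0.4735, 0.0027, 0.0305]
tool_rot: [0.726, 0.687, -0.001, -0.001]
ft_force: [-4.1, 0.5, 5.1]
grip_width: 0.0091
grasp_force: 61.4
```

Request:
drive_tool(increments=[[[1,-0.1,0],[0,0,0],0],[[1,0,0],[0,0,0],0],[[0,0,0],[0,0,0],0]])

```text
clock: 17.0
eef_pos: [0.4747, 0.0027, 0.0305]
tool_rot: [0.726, 0.687, -0.001, -0.001]
ft_force: [-4.3, 0.4, 6.8]
grip_width: 0.0089
grasp_force: 61.5
```

Request:
drive_tool(increments=[[[1,-0.1,0.1],[0,0,0],0],[[1,0,0.1],[0,0,0],0],[[0,0,0],[0,0,0],0]])

```text
clock: 17.25
eef_pos: [0.4786, 0.0025, 0.0305]
tool_rot: [0.726, 0.687, 0.0, 0.0]
ft_force: [-1.6, -0.4, 1.6]
grip_width: 0.009
grasp_force: 60.8
```

Request:
drive_tool(increments=[[[1,-0.1,0],[0,0,0],0],[[1,0,0],[0,0,0],0],[[0,0,0],[0,0,0],0]])

```text
clock: 17.5
eef_pos: [0.4801, 0.0024, 0.0305]
tool_rot: [0.726, 0.687, -0.0, -0.0]
ft_force: [-3.1, -0.0, 4.1]
grip_width: 0.0088
grasp_force: 61.1
```

Request:
drive_tool(increments=[[[0.7,-0.1,0],[0,0,0],0],[[0.7,0,0],[0,0,0],0],[[0,0,0],[0,0,0],0]])

```text
clock: 17.75
eef_pos: [0.4816, 0.0023, 0.0305]
tool_rot: [0.726, 0.687, -0.0, -0.0]
ft_force: [-2.6, 0.8, 4.1]
grip_width: 0.0087
grasp_force: 61.1
```

Request:
drive_tool(increments=[[[0.7,0,0],[0,0,0],0],[[0.7,-0.1,0],[0,0,0],0],[[0,0,0],[0,0,0],0]])

```text
clock: 18.0
eef_pos: [0.4829, 0.0022, 0.0305]
tool_rot: [0.726, 0.687, -0.0, -0.0]
ft_force: [-4.1, 0.2, 5.0]
grip_width: 0.0088
grasp_force: 61.2
```

Request:
drive_tool(increments=[[[0.5,0,0],[0,0,0],0],[[0.5,0,0],[0,0,0],0],[[0,0,0],[0,0,0],0]])

```text
clock: 18.25
eef_pos: [0.4829, 0.0022, 0.0305]
tool_rot: [0.726, 0.687, -0.001, -0.001]
ft_force: [-6.4, 0.9, 7.9]
grip_width: 0.0089
grasp_force: 61.6
```

Request:
drive_tool(increments=[[[0.5,0,0.2],[0,0,0],0],[[0.5,0,0.1],[0,0,0],0],[[0,0,0],[0,0,0],0]])

```text
clock: 18.5
eef_pos: [0.483, 0.0022, 0.0305]
tool_rot: [0.726, 0.687, -0.001, -0.001]
ft_force: [-8.3, 0.1, 7.9]
grip_width: 0.0091
grasp_force: 61.6
```

```bash
python3 st.py; python3 m2.py 2>/dev/null; python3 ptr.py
```

```text
yaw 176.83494205632772 [0.48296072 0.0022458  0.03053502] [-8.26016479  0.09970965  7.86857284] [0.11090163 1.45471906 0.00553418] 0.009145148592362193 61.642513275146484 [ 0.    0.4  -0.35  0.83  0.    1.63] 18.5
tcp in jig -69.3219999631206 -1.058484924950958
T sheet R (np.float64(-0.42), np.float64(1.35), np.float64(-0.0)) lip (np.float64(0.35), np.float64(1.15), np.float64(2.1)) flash R (np.float64(-0.47), np.float64(0.29), np.float64(0.3)) nose (np.float64(3.29), np.float64(4.72), np.float64(7.9)) deckR (np.float64(0.86), np.float64(2.09), np.float64(-4.5))
S sheet R (np.float64(-1.29), np.float64(0.77), np.float64(0.4)) lip (np.float64(0.17), np.float64(0.78), np.float64(1.6)) flash R (np.float64(-1.71), np.float64(0.4), np.float64(-1.0)) nose (np.float64(-5.0), np.float64(3.1), np.float64(-2.6)) deckR (np.float64(-2.55), np.float64(1.84), np.float64(-2.0))
T diff
 [[  -5    5   25    0   -1   -2   -5   -3   -2   -3   -2   -2   -2]
 [  -5   -7   -3   -2   -2   -2   -2   -1   -3   -4   -4   -4   -2]
 [ -50  -24  -23  -11   -1   -2   -3   -1   -2   -2   -2   -1   -2]
 [ -84  -49 
[... 1727 characters left out ...]
1    2   23   18    1    0    1    3    0    1    1    1   -2]]
gray
 [[220 210 152 126 110 104 116 111  99 175 166 124 108 134 128]
 [192 136 103 124  96  98  97  96  79  96 109 118 206 206 174]
 [109  99 100 102  99  86  72  90  92 115 214 227 225 225 215]
 [ 99  99  98 100  76  59  58  93 159 217 228 227 227 238 227]
 [ 97  97  98  98  88  87  84 196 190 164 203 207 211 241 233]
 [ 98 101  90 113 153 153 138 130 189 168 145 156 201 239 246]
 [ 81 102 152 214 222 222 184 131 141 179 157 148 160 228 242]
 [114 205 222 223 222 207 203 214 220 187 178 153 142 121 164]
 [222 221 220 187 197 239 233 216 239 246 209 177 140  95 122]
 [223 225 210 176 232 246 247 229 238 247 230 187 122  81  81]]
```

Request:
drive_tool(increments=[[[0.5,0,0.3],[0,0,0],0],[[0.5,0,0.3],[0,0,0],0],[[0,0,0],[0,0,0],0]])

```text
clock: 18.95
eef_pos: [0.4832, 0.0025, 0.0306]
tool_rot: [0.726, 0.687, -0.002, -0.002]
ft_force: [-8.7, 1.7, 5.1]
grip_width: 0.0089
grasp_force: 61.2
```

```bash
python3 st.py
```

```text
yaw 176.82294687599668 [0.48315779 0.00254504 0.03056834] [-8.68138352  1.70552505  5.1109164 ] [ 0.24705107  1.41422092 -0.16578896] 0.008894825940818748 61.21823966503143 [ 0.    0.4  -0.34  0.83  0.    1.63] 18.95
```

Request:
drive_tool(increments=[[[0,0,-0.3],[0,0,-0.2],0],[[0,0,0],[0,0,0],0],[[0,0,0],[0,0,0],0]])

```text
clock: 19.2
eef_pos: [0.4832, 0.0026, 0.0306]
tool_rot: [0.728, 0.686, -0.002, -0.002]
ft_force: [-9.1, 1.5, 6.7]
grip_width: 0.009
grasp_force: 61.5
```

```bash
echo 'print("tilt deg",np.degrees(R.from_quat(o["tool_rot"]).as_matrix()[:2,2]))' >> st.py; python3 st.py
```

```text
yaw 176.64444579801878 [0.48320402 0.00258534 0.03055294] [-9.06067455  1.45573717  6.74905155] [ 0.27835315  1.5707763  -0.05583858] 0.009031836147924821 61.529794335365295 [ 0.    0.4  -0.34  0.83  0.    1.63] 19.2
tilt deg [-0.31726344  0.04952023]
```

Request:
drive_tool(increments=[[[0,-0.3,-0.3],[0,-0.3,-0.15],0],[[0,0,0],[0,0,0],0],[[0,0,0],[0,0,0],0]])

```text
clock: 19.45
eef_pos: [0.4833, 0.0026, 0.0305]
tool_rot: [0.728, 0.685, 0.001, -0.001]
ft_force: [-8.8, 2.6, 9.9]
grip_width: 0.0085
grasp_force: 61.9
```

```bash
python3 st.py
```

```text
yaw 176.52773057340983 [0.48330479 0.00258615 0.03053632] [-8.82196069  2.59450693  9.86603314] [0.42706436 1.92181403 0.05347627] 0.00848564658277092 61.9072026014328 [ 0.    0.4  -0.35  0.82  0.    1.64] 19.45
tilt deg [0.0009826  0.08424717]
```

Request:
drive_tool(increments=[[[0.3,0.3,-0.2],[0,0,0],0],[[0,0,0],[0,0,0],0],[[0,0,0],[0,0,0],0]])

```text
clock: 19.7
eef_pos: [0.4833, 0.0026, 0.0305]
tool_rot: [0.728, 0.685, 0.0, -0.0]
ft_force: [-11.2, 1.4, 11.7]
grip_width: 0.0089
grasp_force: 62.3
```

```bash
python3 st.py; python3 m2.py 2>/dev/null; python3 - <<'E'
from edge import *
a=np.hstack([cv2.resize(T["image"][180:265,238:348][:,:,::-1],(400,309),interpolation=2),cv2.resize(S["image"][195:280,264:374][:,:,::-1],(400,309),interpolation=2)])
cv2.imwrite("pics/fin.png",a)
E
```

```text
yaw 176.5183886272048 [0.48326673 0.00258319 0.03052118] [-11.22662689   1.43373155  11.71351475] [0.27975815 2.15253499 0.01956569] 0.008914927673786975 62.31196939945221 [ 0.    0.4  -0.35  0.82  0.    1.64] 19.7
tilt deg [-0.03421412  0.04337069]
tcp in jig -69.01726398405744 -0.729835006987781
T sheet R (np.float64(nan), np.float64(nan), np.float64(nan)) lip (np.float64(-0.23), np.float64(2.19), np.float64(1.3)) flash R (np.float64(-0.22), np.float64(0.28), np.float64(0.3)) nose (np.float64(4.48), np.float64(4.22), np.float64(3.8)) deckR (np.float64(0.55), np.float64(1.89), np.float64(-3.5))
S sheet R (np.float64(-1.29), np.float64(0.78), np.float64(0.5)) lip (np.float64(-2.83), np.float64(2.75), np.float64(8.0)) flash R (np.float64(-1.8), np.float64(0.36), np.float64(-0.8)) nose (np.float64(-4.31), np.float64(4.07), np.float64(-5.2)) deckR (np.float64(-2.48), np.float64(0.55), np.float64(-1.0))
```

View pics/fin.png

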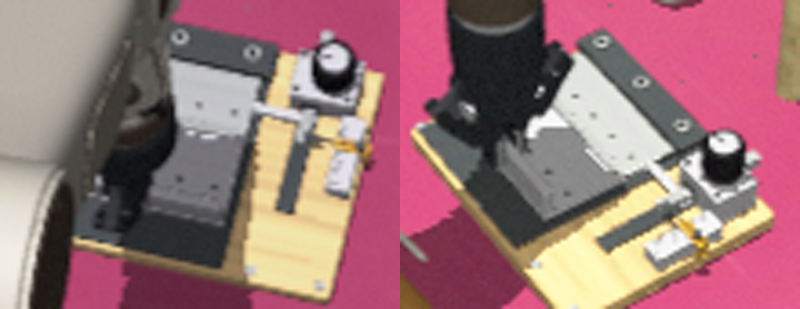

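```bash
python3 -c "
from workcell import job_done; print(job_done())"
```

```text
the job is handed in; nothing more can be done
None
```

I handed the job in at about 20 s. The pointer sits on the index line to within about 0.3 mm as measured in the pictures. The flashing is flat under the cover sheet, butted on the stop with its ends in line to about 0.5 mm, and is held there with about 11 N push and 12 N press.

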